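Load, cover and start the buckle tumbler

ROBOT

A 6-joint arm with a two-finger parallel gripper is mounted at the origin on the work surface. World frame = base frame: x ahead of the robot, y to its left, z up, the work surface at z = 0. Lengths are in m, angles in rad, forces in N, time in s.
With the tool pointing down it reaches from about 0.325 to 0.85 m from the base axis. Payload 15.5 kg.
Tool frame: the origin (TCP) lies on the mounting face of the last link; the fingertips stand 191 mm ahead of it and the grasp point (between the pads) lies arm.grip_depth ahead of it (arm.grip_depth is the distance from the TCP to the grasp point, in m); z points along the fingers, y is the line along which they close (so a half turn about z gives the same grasp; the last joint's range is limited). The gripper opens to 91 mm and grips with 3 to 60 N. Pads are 32 mm wide; open, the fingers measure 118 mm over their backs; the gripper's body (76 mm by 178 mm) begins 60 mm behind the grasp point.
Start: joints at [-1.23, 0.494, 1.345, -0, 1.302, -0.096], TCP at [0.264, -0.566, 0.405] pointing down, gripper open.
Joint ranges: [-2.91, 2.91], [-0.82, 2.16], [0.22, 2.67], [-1.22, 4.37], [0.12, 2.79], [-3.08, 3.08]. Speed limits (rad/s): [1.89, 1.89, 2.57, 3.01, 3.01, 3.01].

INTERFACE

Orientations are given as a rotation vector (axis times angle).
In Python, from cell import arm gives the robot as it stands.
- The arm moves only by the shell command python3 -m pendant 'ROWS' [FORCE]. ROWS is JSON, one flat list of numbers, 7 for each row, row after row: the turn, a rotation vector about the world's x, y, z each as a share of 180 degrees, from -1 to 1, then the shift along the world's x, y, z each as a share of 0.12 m, from -1 to 1, then the closure, from 0 (fully open) to 1 (shut). A call has exactly 5 rows; each row is the pose to reach, as a shift and turn from the pose commanded when the call began, turning the shorter way round; what a row does not reach only later rows make up. A row lasts 1/10 s, in which the tool goes at most 50 mm and 8.59 degrees, less where a joint would pass 70% of its speed; a pose out of reach is approached as far as the arm can. A call with a number of a shift or a turn outside -1 to 1 is refused whole. A call with a gripper value outside its range is refused whole. The fingers move at their own pace and stop on an object; FORCE is the grip in N (left out, the last holds). Time passes only in rows, so rows that repeat a pose let the fingers close, or fill a call up. It gives the time, the measured TCP pose, the force, the opening and the grip force at its end, in the units of the state.
- arm.sense(): the state, without advancing time (a new reading comes with each control period).
- arm.get_image(name): name is "side" or "top" or "wrist"; returns the picture (480x640x3 uint8, red, green, blue); there is no depth.
- arm.camera_info(name): a dict with "fov_y" (degrees; the focal length in pixels is half the picture's height over the tangent of half this angle, whatever the lens; pixels are square), "cx", "cy" (the principal point, pixels), "D" ([k1, k2, p1, p2, k3] as OpenCV has them; the pictures are not rectified), "T" (4x4, takes a point from camera to world coordinates). Camera axes: x right, y down, z forward; pixel columns grow to the right and rows downward; lengths in m; the calibration is good to about 2 mm. A picture is of the moment at which its call begins: read the wrist's pose just before it. camera_info takes no time and is no camera call; for the wrist camera it gives the pose at the moment of the call.
- arm.job_done(): hands the job in; it is judged then, once.
The state is a dict: "time_s": time; "joints": joint angles; "qvel": joint speeds; "joint_efforts": joint torques, N m; "ee_pos": TCP position; "orientation": TCP orientation; "force": force on the tool from outside, world axes, zero at the start; "ft_torque": the same for the moment, N m; "finger_gap": opening from 0.0 (shut) to 1.0 (fully open); "grip_force": force on a finger pad.
Only numpy, scipy, OpenCV 4.12 (cv2) and the standard library are available. Lean on these libraries where they do the work, as an engineer would, in place of code of your own. Each camera call takes 0.05 s, during which the arm holds its last target. There are 200 camera calls.

TASK

Put the rectangular brass buckle into the tumbler's steel bowl, then lift the cover off its sloping stand and set it down gently on the bowl so that it sits level and seated all round. Then wind the timer wheel clockwise (seen from above) as far as its stop. Leave the cover seated, and leave the round ring, the tea glass and the jar where they are.

Things in the scene. Friction and masses are not known exactly. Their poses are not given: they have to be found in the camera images.
- tumbler: Fixed grey bench machine, a low housing 350 x 170 mm, top 50 mm above the bench, the open steel bowl on its far half and the timer wheel on its near half. Origin under its centre on the bench; x runs from the wheel to the bowl (bowl axis at x = +95 mm, wheel axis at x = -95 mm), z up. It may stand on the left or the right of the bench.
- bowl_rim (a point): Centre of the bowl's mouth, at the height of the rim, 125 mm above the bench. Bowl outside diameter 140 mm, wall 4 mm, clear mouth at least 126 mm. Axes as the tumbler's.
- bowl_floor (a point): Centre of the bowl's inner floor, 69 mm below the rim and 56 mm above the bench.
- timer (a joint): Angle of the wind-up timer wheel in rad; grows as it is turned clockwise seen from above; it ends on a stop at 4.0 and stays where it is left (it needs about 0.15 N m). At the stop its steel pointer lies over the index mark on the housing's near end.
- timer_grip (a point): Grip point on the wheel's vertical axis, 124 mm above the bench. Spoked dark steel wheel, 124 mm diameter (rim top 101 mm above the bench), with a black upright bar across its hub: 64 mm long along this point's x, 16 mm wide along y, from 105 to 139 mm above the bench. Axes turn with the wheel; the pointer is on +x.
- stand: Fixed plywood stand 170 mm wide whose face slopes 0.55 rad (31.5 degrees) from level, falling away from the robot (towards the stand's +x). The cover leans on it against two steel pins 12 mm thick, 22 mm proud of the face near its lower, far edge. Origin under its centre on the bench, z up. It stands on the other side from the tumbler.
- cover: Loose round aluminium cover, about 0.3 kg: flange 156 mm wide, 5 mm thick; below it a locating disc 116 mm wide, 8 mm deep that enters the bowl; above it a black round knob. Origin on its axis at the flange's underside (the face that rests on the rim); z out through the knob. It starts leaning on the stand, z tilted 31.5 degrees from vertical towards the stand's +x.
- cover_knob (a point): Middle of the cover's knob, 29 mm above the cover's origin along its z; the knob is a cylinder 30 mm in diameter and 34 mm tall along the cover's axis (12 to 46 mm above the cover's origin). Axes as the cover's.
- buckle: Loose rectangular brass buckle lying flat: a frame 80 mm long (y) by 54 mm wide (x), 12 mm thick, bars 12 mm wide, with a middle bar along x. Origin at the centre of its underside.
- ring: Loose round brass ring, 64 mm outside and 44 mm inside diameter, 12 mm thick, lying flat; it stays. Origin at the centre of its underside. It and the buckle may have changed places.
- glass: Tea glass 62 mm in diameter, 85 mm tall, standing beyond the work; origin under its centre.
- tin: Terracotta-coloured jar with a dark lid, 70 mm in diameter, 100 mm tall, standing beyond the work; origin under its centre.
Things that resemble listed ones, but are neither listed nor needed, are in the scene too. Leave any black or red look-alike of the buckle alone.

How it is judged:
On the way, in this order (a step that is already met when the one before it is completed fails the run):
1. the buckle is in the bowl (horizontal distance between buckle and bowl_floor below 0.06 m and z of buckle in the frame of bowl_floor between -0.01 and 0.04 m), for 0.2 s.
2. the cover is seated level on the bowl, with the buckle inside, and let go (all of step 1 and horizontal distance between cover and bowl_rim below 0.01 m and z of cover in the frame of bowl_rim between -0.003 and 0.003 m and angle between cover's own z axis and vertical below 0.035 rad and contact force between cover and the fingers below 0.1 N), for 0.3 s.
3. the timer wheel is wound to its stop, with the cover still seated (value of joint timer above 3.88 rad and horizontal distance between cover and bowl_rim below 0.01 m and z of cover in the frame of bowl_rim between -0.003 and 0.003 m and angle between cover's own z axis and vertical below 0.035 rad), for 0.2 s.
At the end, for the whole second after the job is handed in: Buckle in the bowl (within 60 mm of its axis, under 40 mm above its floor); cover seated on the rim: axis within 10 mm of the bowl's, flange within 3 mm of rim height, tilted under 2 degrees; timer above 3.88 rad (stop at 4.0); cover and buckle at rest (all of step 1 and all of step 3 and linear speed of each of cover, buckle below 0.02 m/s); the robot touches nothing.
It fails at once if the cover drops or bangs onto the bowl (faster than 0.25 m/s in the last 20 mm above the rim) (horizontal distance between cover and bowl_rim below 0.03 m and z of cover in the frame of bowl_rim below 0.02 m and linear speed of cover above 0.25 m/s).
It fails at once if the round ring is moved more than 20 mm (distance of ring from where it was at the start of the episode above 0.02 m).
It fails at once if the tea glass is moved more than 20 mm (distance of glass from where it was at the start of the episode above 0.02 m).
It fails at once if the jar is moved more than 20 mm (distance of tin from where it was at the start of the episode above 0.02 m).
It also fails if it takes over 72 s, if anything falls off the work surface, if the arm or the gripper's body presses on something with over 40 N, if the wrist force passes 120 N, or if a joint passes its speed limit or range.

## Working session

There is one attempt and no reset: what is moved stays moved. The work goes in short steps, Python scripts to look and compute and a shell command to move; the robot and the scene stay as the last step left them, time stands still between calls to the robot, and variables do not carry over. Pictures are saved under pics/ and viewed, at most 10 in all, crops included, and the job is handed in when it is done.

```bash
ls; mkdir -p pics
python3 - <<'E'
from cell import arm
import cv2,numpy as np
print(arm.grip_depth,arm.sense())
for n in("top","side"):
    print(n,arm.camera_info(n))
    cv2.imwrite(f"pics/{n}0.png",arm.get_image(n)[:,:,::-1])
print(arm.camera_info("wrist"))
E
```

```text
pics
0.172 {'time_s': 0.0, 'joints': array([-1.22951263e+00,  4.94208519e-01,  1.34610643e+00, -9.99399943e-06,
        1.30248852e+00, -9.54891339e-02]), 'qvel': array([-7.57809718e-05, -7.53592460e-04, -5.16035140e-04,  2.66411195e-04,
       -5.09948713e-05, -2.65449455e-03]), 'joint_efforts': array([ 1.80105544e-03, -8.78816342e+01, -3.81858552e+01,  7.10697519e-02,
        5.31077944e-02, -1.35052474e-04]), 'ee_pos': array([ 0.26434841, -0.56619531,  0.40413074]), 'orientation': array([-3.06580162e+00, -6.80384615e-01,  2.48081187e-04]), 'force': array([ 0.38404602, -0.09886383, -0.79204715]), 'ft_torque': array([ 0.01563428, -0.01509473,  0.0432898 ]), 'grip_force': 0.0, 'finger_gap': 1.000876139703187}
top {'fov_y': 42.22332021152259, 'cx': 319.72703872471595, 'cy': 241.36093536928036, 'D': array([0.01842034, 0.        , 0.        , 0.        , 0.        ]), 'T': array([[ 1.90671376e-03, -9.95296545e-01,  9.68563506e-02,
         4.50489532e-01],
       [-9.99843613e-01, -1.94557693e-04,  1.76836414e-02,
        -1.68927452e-02],
       [-1.75816231e-02, -9.68749212e-02, -9.95
[... 248 characters left out ...]
0.        ,  0.        ,  0.        ]), 'T': array([[-0.7422388 , -0.51082298,  0.43375275,  0.15845148],
       [-0.67009616,  0.57276326, -0.47213703,  0.47211669],
       [-0.0072592 , -0.64109448, -0.76742764,  0.86036529],
       [ 0.        ,  0.        ,  0.        ,  1.        ]])}
{'fov_y': 63.22179973386546, 'cx': 328.0241653872632, 'cy': 243.59957514311077, 'D': array([-0.07933528,  0.        ,  0.        ,  0.        ,  0.        ]), 'T': array([[ 0.42343882, -0.87687668, -0.22756727,  0.32688167],
       [-0.90592374, -0.41022693, -0.10495734, -0.5359221 ],
       [-0.00131958,  0.2506016 , -0.96808941,  0.38464211],
       [ 0.        ,  0.        ,  0.        ,  1.        ]])}
```

View pics/top0.png

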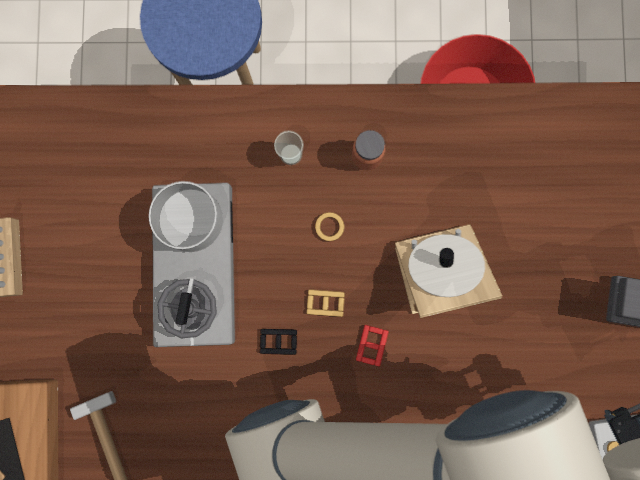

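View pics/side0.png

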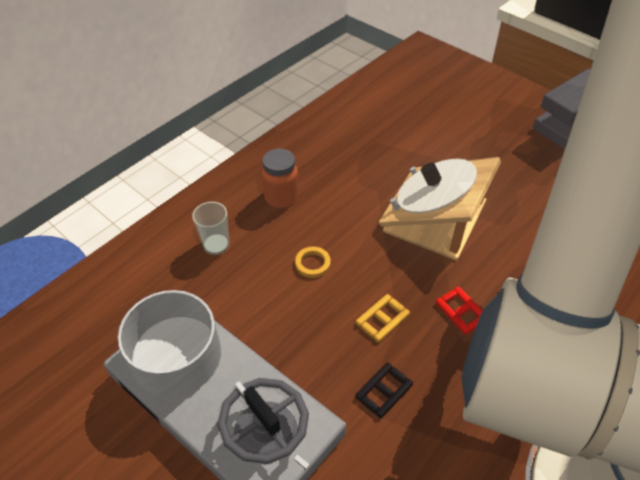

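The top view shows four candidates for the buckle:
- brass frame with a middle bar at (326,303)
- black frame at (278,342)
- red frame at (373,346)
- round brass ring at (330,227)

The brass rectangular frame at (326,303) fits the description. The tumbler is on the left, with the bowl at (183,215), the wheel at (187,308) and the index mark at (192,342). The cover is on the right, with its knob at (447,257). The side view shows the same things: buckle (383,318), ring (312,262), knob (431,175).

```bash
cat > h.py <<'E'
import cv2,numpy as np
def ray(ci,uv):
    f=240/np.tan(np.radians(ci["fov_y"])/2)
    K=np.array([[f,0,ci["cx"]],[0,f,ci["cy"]],[0,0,1]])
    p=cv2.undistortPoints(np.array(uv,float).reshape(-1,1,2),K,np.array(ci["D"])).reshape(-1,2)
    d=np.c_[p,np.ones(len(p))]@ci["T"][:3,:3].T
    return ci["T"][:3,3],d/np.linalg.norm(d,axis=1)[:,None]
def plane(ci,uv,z):
    o,d=ray(ci,uv); return o+d*((z-o[2])/d[:,2])[:,None]
def tri(c1,u1,c2,u2):
    o1,d1=ray(c1,[u1]);o2,d2=ray(c2,[u2]);d1=d1[0];d2=d2[0]
    s=np.linalg.lstsq(np.c_[d1,-d2],o2-o1,rcond=None)[0]
    a=o1+s[0]*d1;b=o2+s[1]*d2
    return (a+b)/2,np.linalg.norm(a-b)
def blobs(im,lo,hi,amin=60):
    m=cv2.inRange(cv2.cvtColor(im,cv2.COLOR_RGB2HSV),lo,hi)
    return m,sorted([c for c in cv2.findContours(m,cv2.RETR_EXTERNAL,cv2.CHAIN_APPROX_NONE)[0] if cv2.contourArea(c)>amin],key=cv2.contourArea,reverse=True)
def im(p): return cv2.imread(p)[:,:,::-1].copy()
E
python3 - <<'E'
from h import *
from cell import arm
T,S=arm.camera_info("top"),arm.camera_info("side")
t,s=im("pics/top0.png"),im("pics/side0.png")
for n,i in(("top",t),("side",s)):
    for nm,lo,hi in(("brass",(17,120,120),(30,255,255)),("dark",(0,0,0),(180,255,40))):
        m,b=blobs(i,lo,hi)
        for c in b[:9]:
            r=cv2.minAreaRect(c); print(n,nm,cv2.contourArea(c),np.round(r[0],1),np.round(r[1],1),round(r[2],1))
# crops for buckle (both views) and wheel (both views)
def cr(i,x,y,w,h): return cv2.resize(i[y:y+h,x:x+w],(400,300),interpolation=cv2.INTER_CUBIC)
o=np.vstack([np.hstack([cr(t,250,270,160,120),cr(s,340,280,160,120)]),np.hstack([cr(t,120,250,140,105),cr(t,385,205,120,90)])])
cv2.imwrite("pics/crop1.png",o[:,:,::-1])
E
```

```text
top dark 364.0 [625.7 421.9] [33.5 30.9] 63.4
top dark 332.0 [278. 341.] [24. 36.] 90.0
top dark 186.5 [446.5 257. ] [18. 13.] 90.0
top dark 118.5 [183.3 308.3] [10.6 31.8] 10.3
side brass 1290.5 [382.5 316.5] [32.5 45.3] 45.0
side brass 915.0 [472.7 190.5] [32.5 79.6] 35.3
side brass 784.5 [312. 261.] [28. 34.] 90.0
side brass 90.0 [391.1 216.1] [14.  17.6] 32.5
side dark 1698.5 [573.5  18.5] [37. 73.] 90.0
side dark 1147.5 [383.4 390.4] [33.3 47.6] 43.7
side dark 655.0 [261.  411.1] [51.1 16.2] 51.6
```

View pics/crop1.png

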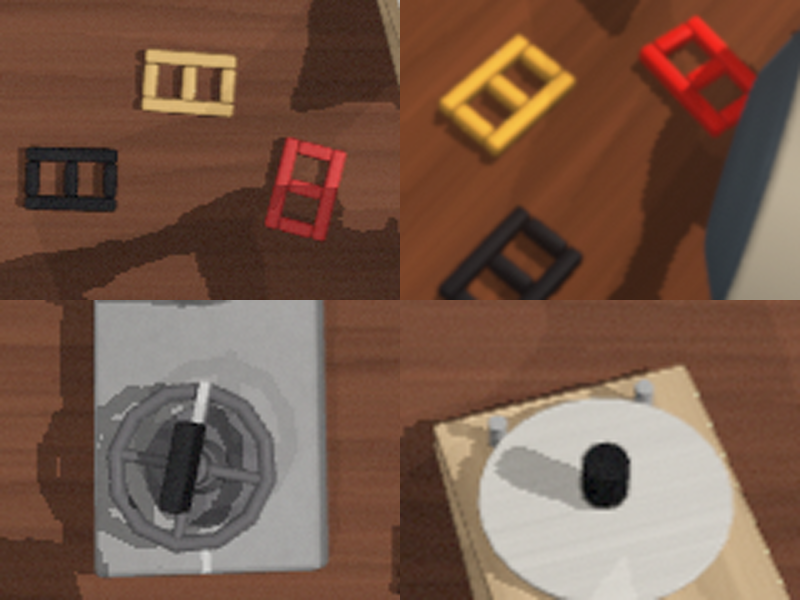

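The enlarged crop confirms the brass rectangular frame with a middle bar at top (326,303); the look-alikes are clearly black and red. The wheel's bar runs nearly along world x, with the pointer at its far end.

Run:
```python
from h import *
from cell import arm
T,S=arm.camera_info("top"),arm.camera_info("side")
t,s=im("pics/top0.png"),im("pics/side0.png")
hs=cv2.cvtColor(t,cv2.COLOR_RGB2HSV)
print("hsv",hs[294,320],hs[314,325],hs[300,360],hs[221,318])
for lo in((14,70,100),):
  m,b=blobs(t,lo,(32,255,255),80)
  for c in b: print("topbrass",cv2.contourArea(c),cv2.minAreaRect(c))
bt=[c for c in b if abs(cv2.minAreaRect(c)[0][0]-326)<15 and abs(cv2.minAreaRect(c)[0][1]-303)<15]
sb=blobs(s,(17,120,120),(30,255,255))[1][0]
if bt:
  rt=cv2.minAreaRect(bt[0]);rs=cv2.minAreaRect(sb)
  print("buckle tri",tri(T,rt[0],S,rs[0]))
  P=plane(T,cv2.boxPoints(rt),0.012);print(P.round(4),P.mean(0),np.linalg.norm(np.diff(P,axis=0),axis=1))
# knob
k=blobs(s,(0,0,0),(180,255,60),60)[1]
for c in k: 
  x=cv2.minAreaRect(c)
  if abs(x[0][0]-431)<15 and abs(x[0][1]-175)<15: print("knob side",x); print("knob tri",tri(T,(446.5,257),S,x[0]))
# wheel bar
print("bar tri",tri(T,(183.3,308.3),S,(261,411.1)))
# bar top & pointer & index mark
print("bar ends z.139", plane(T,[(186,293),(180.5,323)],.139))
print("index",plane(T,[(192.5,446/1)],.05)[0]*0+plane(T,[(120+206*.35,250+560*.35)],.05)[0])
print("housing corners",plane(T,[(153,184),(231,183),(234,345),(154,346)],.05).round(4))
print("pins, stand corners z?",plane(T,[(385+497*.0+(497-400)*.3,205+(425-300)*.3),(385+(645-400)*.3,205+(388-300)*.3)],.05))
```

```text
hsv [ 19 116 217] [ 19 118 209] [ 10 136 109] [ 19 117 213]
topbrass 6621.5 ((447.68218994140625, 269.7089538574219), (79.98175811767578, 91.93270874023438), 76.17134857177734)
topbrass 1393.5 ((11.0, 256.5), (79.0, 22.0), 90.0)
topbrass 874.5 ((325.28424072265625, 302.5202941894531), (37.26220703125, 25.221454620361328), 4.085616588592529)
topbrass 639.5 ((329.5, 226.0), (28.0, 29.0), 90.0)
topbrass 625.5 ((106.62017822265625, 445.8854675292969), (73.49563598632812, 9.829931259155273), 69.59011840820312)
topbrass 188.5 ((19.801286697387695, 405.9145812988281), (43.4488410949707, 18.955768585205078), 84.95755004882812)
topbrass 111.0 ((246.30003356933594, 74.0999984741211), (21.0190372467041, 7.602630138397217), 63.43495178222656)
buckle tri (array([ 0.44988975, -0.0044692 ,  0.00690435]), np.float64(0.0019114412600471549))
[[ 0.4245  0.0376  0.012 ]
 [ 0.4794  0.0339  0.012 ]
 [ 0.4737 -0.0477  0.012 ]
 [ 0.4189 -0.0437  0.012 ]] [ 0.44913782 -0.00498217  0.012     ] [0.05500053 0.08176559 0.05491905]
knob side ((430.9000549316406, 173.80001831054688), (20.124608993530273, 12.521980285644531), 63.43495178222656)
knob tri (array([ 0.54311196, -0.25466151,  0.10013226]), np.float64(0.0006336832812671794))
bar tri (array([0.43782342, 0.28129898, 0.12160707]), np.float64(0.001766788149042872))
bar ends z.139 [[0.46768286 0.27194272 0.139     ]
 [0.40829317 0.28148809 0.139     ]]
index [0.15112313 0.27213287 0.05      ]
housing corners [[0.7054 0.37   0.05  ]
 [0.7074 0.2    0.05  ]
 [0.3592 0.188  0.05  ]
 [0.3568 0.358  0.05  ]]
pins, stand corners z? [[ 0.57754832 -0.19557493  0.05      ]
 [ 0.6014713  -0.29070767  0.05      ]]
```

```bash
for i in 1 2 3 4 5; do python3 -m pendant '[0,0,0.0136,0.062,0.187,0,0, 0,0,0.0272,0.123,0.374,0,0, 0,0,0.0408,0.185,0.561,0,0, 0,0,0.0544,0.247,0.748,0,0, 0,0,0.068,0.308,0.935,0,0]'; done
python3 - <<'E'
from cell import arm
from h import *
from scipy.spatial.transform import Rotation as R
s=arm.sense();ci=arm.camera_info("wrist");w=arm.get_image("wrist")
print(s["time_s"],s["ee_pos"],R.from_rotvec(s["orientation"]).as_matrix()[:,1],s["joints"].round(2))
cv2.imwrite("pics/w1.png",w[:,:,::-1])
m,b=blobs(w,(14,70,100),(32,255,255),200)
for c in b:
    r=cv2.minAreaRect(c);P=plane(ci,cv2.boxPoints(r),.012);print(cv2.contourArea(c),np.round(r[0]),P.round(4).tolist(),P.mean(0).round(4))
    T=arm.camera_info("top")
    print(tri(T,(325.3,302.5),ci,r[0]))
E
```

```text
time_s: 0.6
ee_pos: [0.3015, -0.4531, 0.4045]
orientation: [-2.976, -1.006, 0.0]
force: [-0.3, -0.0, 0.4]
finger_gap: 1.005
grip_force: 0.0
time_s: 1.1
ee_pos: [0.3385, -0.3409, 0.4046]
orientation: [-2.851, -1.318, 0.0]
force: [0.2, 0.2, -0.7]
finger_gap: 0.999
grip_force: 0.0
time_s: 1.6
ee_pos: [0.3754, -0.2288, 0.4046]
orientation: [-2.695, -1.614, 0.0]
force: [0.4, 0.2, -0.1]
finger_gap: 0.998
grip_force: 0.0
time_s: 2.1
ee_pos: [0.4124, -0.1165, 0.4046]
orientation: [-2.507, -1.892, 0.0]
force: [-0.5, -0.3, 0.2]
finger_gap: 0.997
grip_force: 0.0
time_s: 2.6
ee_pos: [0.4493, -0.0043, 0.4046]
orientation: [-2.291, -2.149, 0.0]
force: [0.8, -0.2, 0.1]
finger_gap: 0.999
grip_force: 0.0
2.6 [ 0.44931172 -0.0043366   0.40458589] [ 9.97943454e-01 -6.40994318e-02 -3.54385749e-04] [-0.14  0.25  1.76  0.    1.14 -0.08]
8037.0 [473. 375.] [[0.4163, -0.1491, 0.012], [0.7912, -0.1747, 0.012], [0.806, -0.2441, 0.012], [0.412, -0.2126, 0.012]] [ 0.6064 -0.1951  0.012 ]
(array([0.46650276, 0.00193017, 0.30532529]), np.float64(0.03911488038989099))
4360.0 [329. 216.] [[0.4173, -0.0408, 0.012], 
[... 166 characters left out ...]
31016169625683375))
3237.0 [498. 215.] [[0.5822, 0.0218, 0.012], [0.647, 0.0184, 0.012], [0.651, -0.0464, 0.012], [0.5836, -0.0421, 0.012]] [ 0.6159 -0.0121  0.012 ]
(array([0.46458961, 0.02282423, 0.32293509]), np.float64(0.06822333999178502))
1184.5 [111. 331.] [[0.172, -0.1511, 0.012], [0.1979, -0.0716, 0.012], [0.2358, -0.0767, 0.012], [0.2124, -0.1558, 0.012]] [ 0.2045 -0.1138  0.012 ]
(array([0.43222017, 0.01560271, 0.32790272]), np.float64(0.05807278492399779))
1164.5 [545. 331.] [[0.6484, -0.1031, 0.012], [0.6861, -0.1021, 0.012], [0.703, -0.1841, 0.012], [0.663, -0.1845, 0.012]] [ 0.6751 -0.1434  0.012 ]
(array([0.46882407, 0.01260154, 0.32526003]), np.float64(0.056226289310731446))
```

Three views put the buckle at (0.449, -0.004) with its top near the bench. Its measured size of 80 x 54 mm matches. I'll descend, grip and lift.

```bash
python3 -m pendant '[0,0,0,0,0,-0.2,0, 0,0,0,0,0,-0.4,0, 0,0,0,0,0,-0.6,0, 0,0,0,0,0,-0.8,0, 0,0,0,0,0,-0.95,0]' 20; python3 -m pendant '[0,0,0,0,0,-0.2,0, 0,0,0,0,0,-0.4,0, 0,0,0,0,0,-0.6,0, 0,0,0,0,0,-0.75,0, 0,0,0,0,0,-0.8,0]'; python3 -m pendant '[0,0,0,0,0,0,1, 0,0,0,0,0,0,1, 0,0,0,0,0,0,1, 0,0,0,0,0,0,1, 0,0,0,0,0,0,1]' 25;  python3 -m pendant '[0,0,0,0,0,0,1, 0,0,0,0,0,0,1, 0,0,0,0,0,0.2,1, 0,0,0,0,0,0.5,1, 0,0,0,0,0,0.9,1]'
```

```text
time_s: 3.15
ee_pos: [0.4489, -0.0053, 0.2894]
orientation: [-2.293, -2.146, 0.001]
force: [0.8, 0.7, -0.1]
finger_gap: 0.999
grip_force: 0.0
time_s: 3.65
ee_pos: [0.4488, -0.0053, 0.1932]
orientation: [-2.292, -2.146, 0.002]
force: [0.5, 0.4, 0.6]
finger_gap: 0.996
grip_force: 0.0
time_s: 4.15
ee_pos: [0.4493, -0.0053, 0.1952]
orientation: [2.293, 2.147, 0.001]
force: [1.0, -0.7, 0.7]
finger_gap: 0.591
grip_force: 0.3
time_s: 4.65
ee_pos: [0.4486, -0.0053, 0.303]
orientation: [-2.292, -2.145, 0.003]
force: [1.8, 0.2, -1.4]
finger_gap: 0.59
grip_force: 25.0
```

```bash
python3 -m pendant '[0,0,0,0.1,0.1,0.3,1, 0,0,0,0.3,0.3,0.6,1, 0,0,0,0.5,0.6,0.8,1, 0,0,0,0.75,0.85,1,1, 0,0,0,0.9,1,1,1]'|head -2
cat > look.py <<'E'
from cell import arm
from h import *
import sys,json
s=arm.sense();ci=arm.camera_info("wrist");w=arm.get_image("wrist")
cv2.imwrite(f"pics/{sys.argv[1]}.png",w[:,:,::-1])
ci={k:np.array(v).tolist() for k,v in ci.items()};json.dump(ci,open(f"pics/{sys.argv[1]}.json","w"))
E
python3 look.py a1;  python3 -m pendant '[0,0,0,0,0.2,0,1, 0,0,0,0,0.4,0,1, 0,0,0,0,0.6,0,1, 0,0,0,0,0.75,0,1, 0,0,0,0,0.75,0,1]'; python3 look.py a2; python3 -c "
import cv2,numpy as np
a=np.vstack([cv2.imread('pics/a1.png'),cv2.imread('pics/a2.png')]);cv2.imwrite('pics/a.png',cv2.resize(np.hstack([a[:480],a[480:]]),(800,300),interpolation=cv2.INTER_AREA))"
```

```text
time_s: 5.15
ee_pos: [0.559, 0.1169, 0.4262]
time_s: 5.7
ee_pos: [0.5569, 0.2064, 0.4225]
orientation: [-2.291, -2.149, 0.0]
force: [-0.0, 0.2, -2.2]
finger_gap: 0.59
grip_force: 25.0
```

View pics/a.png

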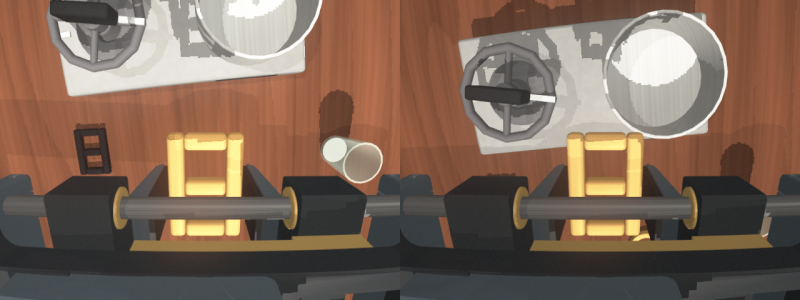

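The wrist pair shows the buckle held square between the fingers. The whole bowl rim is visible in the second picture, centred near (424,118) full scale. The wheel bar is at about (157,155) and the pointer at (228,158).

```bash
cat > rim.py <<'E'
from h import *
import json,sys
from scipy.optimize import least_squares
from cell import arm
def rim(img,c0,r0,r1):
    g=cv2.GaussianBlur(cv2.cvtColor(img,cv2.COLOR_RGB2GRAY),(3,3),0).astype(np.float32);pts=[]
    rs=np.arange(r0,r1,.5)
    for a in np.arange(0,2*np.pi,.05):
        x=c0[0]+rs*np.cos(a);y=c0[1]+rs*np.sin(a)
        if x.min()<1 or y.min()<1 or x.max()>638 or y.max()>478: continue
        p=cv2.remap(g,x[None].astype(np.float32),y[None].astype(np.float32),1)[0]
        d=p[:-3]-p[3:];i=d.argmax()
        if d[i]>15: pts.append((x[i]+1.5*.5*np.cos(a)*1,y[i]+.75*np.sin(a)))
    return np.array(pts)
def circ(P,fixr=None):
    f=lambda q:np.hypot(P[:,0]-q[0],P[:,1]-q[1])-q[2]
    q=least_squares(f,[*P[:,:2].mean(0),.07],loss="soft_l1",f_scale=.001).x
    return q,np.median(abs(f(q)))
if __name__=="__main__":
    T=arm.camera_info("top")
    J=json.load(open("pics/a2.json"));J={k:np.array(v) for k,v in J.items()}
    for nm,ci,img,c0,r0,r1 in(("a2",J,im("pics/a2.png"),(424,118),80,115),("top",T,im("pics/top0.png"),(183,215.5),25,40)):
        p=rim(img,c0,r0,r1)
        for z in(.115,.125,.135): q,e=circ(plane(ci,p,z)); print(nm,len(p),z,q.round(4),round(e,5))
    # two-view height: ellipse centres
    pa=cv2.fitEllipse(rim(im("pics/a2.png"),(424,118),80,115).astype(np.float32))[0]
    pt=cv2.fitEllipse(rim(im("pics/top0.png"),(183,215.5),25,40).astype(np.float32))[0]
    print("tri rim",pa,pt,tri(J,pa,T,pt))
    h=cv2.cvtColor(im("pics/a2.png"),cv2.COLOR_RGB2GRAY)
    # bar in a2
    m,b=blobs(im("pics/a2.png")[100:220,80:260].copy(),(0,0,0),(180,255,70),200)
    for c in b:
        r=cv2.minAreaRect(c);bx=cv2.boxPoints(r)+[80,100];print("bar",np.array(r[0])+[80,100],r[1],r[2]);print(plane(J,bx,.139).round(4).tolist());print(tri(J,np.array(r[0])+[80,100],T,(183.3,308.3)))
E
python3 rim.py
```

```text
a2 118 0.115 [0.6308 0.2871 0.0718] 0.0005
a2 118 0.125 [0.6284 0.2867 0.0693] 0.00049
a2 118 0.135 [0.626  0.2864 0.0668] 0.00049
top 126 0.115 [0.6291 0.2888 0.0707] 0.0002
top 126 0.125 [0.6277 0.2864 0.0702] 0.0002
top 126 0.135 [0.6263 0.2839 0.0696] 0.0002
tri rim (427.0998229980469, 120.91053771972656) (182.36441040039062, 214.5313720703125) (array([0.62933443, 0.28804565, 0.12006424]), np.float64(0.00209183091901175))
bar [155.17241669 151.43103409] (103.88990783691406, 25.744098663330078) 4.763641834259033
[[0.4054, 0.2778, 0.139], [0.4101, 0.2946, 0.139], [0.4805, 0.283, 0.139], [0.4769, 0.2664, 0.139]]
(array([0.43708089, 0.28036903, 0.12381398]), np.float64(0.00035422448600283676))
```

```bash
python3 -m pendant '[0,0,0,0.15,0.16,0,1, 0,0,0,0.3,0.33,0,1, 0,0,0,0.45,0.5,0,1, 0,0,0,0.59,0.66,0,1, 0,0,0,0.59,0.66,-0.15,1]'|head -2;  python3 -m pendant '[0,0,0,0,0,-0.15,1, 0,0,0,0,0,-0.4,1, 0,0,0,0,0,-0.6,1, 0,0,0,0,0,-0.8,1, 0,0,0,0,0,-0.9,1]'; python3 -m pendant '[0,0,0,0,0,-0.2,1, 0,0,0,0,0,-0.36,1, 0,0,0,0,0,-0.36,1, 0,0,0,0,0,-0.36,0.3, 0,0,0,0,0,-0.36,0.25]'; python3 -m pendant '[0,0,0,0,0,0,0.25, 0,0,0,0,0,0.2,0.25, 0,0,0,0,0,0.5,0.25, 0,0,0,0,0,0.8,0.25, 0,0,0,0,0,1,0.25]'
```

```text
time_s: 6.25
ee_pos: [0.63, 0.2849, 0.4061]
time_s: 6.75
ee_pos: [0.6276, 0.2827, 0.2945]
orientation: [-2.293, -2.146, 0.005]
force: [-0.8, -1.0, -1.6]
finger_gap: 0.585
grip_force: 25.0
time_s: 7.25
ee_pos: [0.6284, 0.2838, 0.2548]
orientation: [2.293, 2.146, 0.002]
force: [-0.7, -1.3, 0.4]
finger_gap: 0.728
grip_force: 0.0
time_s: 7.75
ee_pos: [0.6281, 0.2839, 0.377]
orientation: [2.292, 2.146, 0.005]
force: [0.1, 0.1, -0.1]
finger_gap: 0.753
grip_force: 0.0
```

```bash
for i in 1 2 3 4 5; do python3 -m pendant '[0,0,-0.016,-0.043,-0.168,0.015,0.25, 0,0,-0.032,-0.086,-0.336,0.03,0.25, 0,0,-0.048,-0.128,-0.504,0.045,0.25, 0,0,-0.064,-0.17,-0.672,0.06,0.25, 0,0,-0.08,-0.213,-0.84,0.072,0.25]'|sed -n 2,3p; done; python3 -m pendant '[0,0,0,0,0,0,0.25, 0,0,0,0,0,0,0.25, 0,0,0,0,0,0,0.25, 0,0,0,0,0,0,0.25, 0,0,0,0,0,0,0.25]'|head -3; python3 look.py b1
python3 -c "
from cell import arm
import cv2,numpy as np
t=arm.get_image('top')[:,:,::-1];cv2.imwrite('pics/top1.png',t)
w=cv2.imread('pics/b1.png');print(arm.sense()['joints'].round(2))
c=cv2.resize(t[165:265,133:233],(300,300),interpolation=cv2.INTER_CUBIC);cv2.imwrite('pics/b.png',np.hstack([cv2.resize(w,(400,300)),c]))"
```

```text
ee_pos: [0.6021, 0.1819, 0.3828]
orientation: [2.547, 1.839, 0.001]
ee_pos: [0.5764, 0.0809, 0.3912]
orientation: [2.758, 1.504, 0.001]
ee_pos: [0.5507, -0.0199, 0.3998]
orientation: [2.925, 1.147, 0.001]
ee_pos: [0.5251, -0.1206, 0.4084]
orientation: [3.045, 0.771, 0.001]
ee_pos: [0.4994, -0.2213, 0.4171]
orientation: [3.118, 0.383, 0.001]
time_s: 10.75
ee_pos: [0.5003, -0.2196, 0.4167]
orientation: [-3.117, -0.39, 0.0]
[-0.52  0.37  1.52  0.    1.25  0.8 ]
```

View pics/b.png

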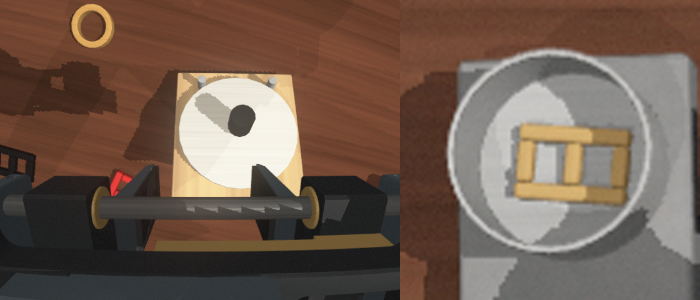

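The buckle lies flat in the bowl (inset right). In the wrist view the cover's knob is at (386,192) full scale. The stand's sides look parallel to the tool's x axis, so the yaw of about 14° holds.

```bash
cat > cov.py <<'E'
from h import *
import json
from cell import arm
T,S=arm.camera_info("top"),arm.camera_info("side")
J={k:np.array(v) for k,v in json.load(open("pics/b1.json")).items()}
V={}
for nm,ci,p,k0 in(("b1",J,"pics/b1.png",(386,192)),("top",T,"pics/top0.png",(447,257)),("side",S,"pics/side0.png",(431,175))):
    i=im(p)
    kn=[c for c in blobs(i,(0,0,0),(180,255,75),50)[1] if cv2.pointPolygonTest(cv2.convexHull(c),k0,False)>0][0]
    fl=[c for c in blobs(i,(0,0,120),(180,45,255),300)[1] if cv2.pointPolygonTest(cv2.convexHull(c),k0,False)>0]
    x,y,w,h=cv2.boundingRect(kn); r=cv2.minAreaRect(kn)
    e=cv2.fitEllipse(cv2.convexHull(fl[-1]).astype(np.float32)) if fl else None
    V[nm]=(ci,r[0],e); print(nm,r,e)
for a,b in(("b1","top"),("b1","side"),("top","side")):
    print(a,b,"knob",tri(V[a][0],V[a][1],V[b][0],V[b][1]))
    if V[a][2] and V[b][2]: print("   flange",tri(V[a][0],V[a][2][0],V[b][0],V[b][2][0]))
E
python3 cov.py
```

```text
Traceback (most recent call last):
  File "cov.py", line 9, in <module>
    kn=[c for c in blobs(i,(0,0,0),(180,255,75),50)[1] if cv2.pointPolygonTest(cv2.convexHull(c),k0,False)>0][0]
       ~~~~~~~~~~~~~~~~~~~~~~~~~~~~~~~~~~~~~~~~~~~~~~~~~~~~~~~~~~~~~~~~~~~~~~~~~~~~~~~~~~~~~~~~~~~~~~~~~~~~~~^^^
IndexError: list index out of range
```

```bash
python3 - <<'E'
s=open("cov.py").read()
s=s.replace("(180,255,75),50)","(180,255,95 if nm=='b1' else 60),50)")
open("cov.py","w").write(s)
from h import *
h=cv2.cvtColor(im("pics/b1.png"),cv2.COLOR_RGB2HSV);print(h[192,375:400:5].tolist(),h[250,330].tolist(),h[192,340].tolist())
E
python3 cov.py
```

```text
[[16, 35, 80], [22, 35, 81], [18, 32, 80], [20, 29, 78], [22, 38, 74]] [21, 18, 240] [22, 30, 184]
b1 ((385.07763671875, 192.31900024414062), (39.26062774658203, 51.472129821777344), 23.198591232299805) ((380.8274841308594, 202.71578979492188), (188.95790100097656, 201.2748565673828), 163.4810791015625)
top ((446.5, 257.0), (18.0, 13.0), 90.0) ((445.3868713378906, 261.70599365234375), (69.62171173095703, 78.03324127197266), 111.20381927490234)
side ((430.9000549316406, 173.80001831054688), (20.124608993530273, 12.521980285644531), 63.43495178222656) ((432.4598693847656, 184.6338348388672), (46.948856353759766, 89.20388793945312), 70.88868713378906)
b1 top knob (array([ 0.54272799, -0.25342733,  0.1025782 ]), np.float64(0.0018489871798362464))
   flange (array([ 0.53350622, -0.25311312,  0.09482208]), np.float64(0.0004601461431372751))
b1 side knob (array([ 0.54262686, -0.2527208 ,  0.10185897]), np.float64(0.0003353099470359898))
   flange (array([ 0.53352884, -0.25411663,  0.07932052]), np.float64(0.004350133249387097))
top side knob (array([ 0.54311196, -0.25466151,  0.10013226]), np.float64(0.0006336832812671794))
   flange (array([ 0.53571855, -0.25627198,  0.0758141 ]), np.float64(0.002303855511093451))
```

```bash
python3 -m pendant '[-0.01,0.04,0,0.15,0,0,0.25, -0.02,0.08,0,0.35,0,0,0.25, -0.03,0.12,0,0.55,0,0,0.25, -0.04,0.155,0,0.7,0,0,0.25, -0.043,0.1696,0,0.83,0,0,0.25]'|sed -n 2,4p; python3 -m pendant '[0,0,0,0.1,0,-0.15,0.25, 0,0,0,0.25,0,-0.35,0.25, 0,0,0,0.4,0,-0.6,0.25, 0,0,0,0.55,0,-0.75,0.25, 0,0,0,0.59,-0.01,-0.82,0.25]'|sed -n 2,4p; python3 -m pendant '[0,0,0,0,0,0,0.25, 0,0,0,0,0,0,0.25, 0,0,0,0,0,0,0.25, 0,0,0,0,0,0,0.25, 0,0,0,0,0,0,0.25]'|sed -n 2,4p; python3 look.py c1
python3 - <<'E'
from h import *
from cell import arm
import json
from scipy.spatial.transform import Rotation as R
s=arm.sense();M=R.from_rotvec(s["orientation"]).as_matrix();print(s["joints"].round(2),M.round(3).tolist(),s["ee_pos"]-.254*-M[:,2]*1, s["ee_pos"]+.254*M[:,2])
i=im("pics/c1.png");cv2.imwrite("pics/c1v.png",cv2.resize(i[:,:,::-1],(480,360)))
E
```

```text
ee_pos: [0.6012, -0.2195, 0.4159]
orientation: [2.935, 0.368, -0.836]
force: [0.9, -0.3, -0.0]
ee_pos: [0.6715, -0.2208, 0.3158]
orientation: [2.938, 0.369, -0.831]
force: [-0.5, -0.5, -0.4]
ee_pos: [0.6704, -0.2214, 0.3192]
orientation: [2.938, 0.366, -0.827]
force: [-0.5, -0.1, 0.4]
[-0.34  0.81  1.01 -0.3   1.78  0.99] [[0.827, 0.246, -0.506], [0.209, -0.969, -0.129], [-0.522, 0.0, -0.853]] [ 0.54196977 -0.25404458  0.10230961] [ 0.54196977 -0.25404458  0.10230961]
```

View pics/c1v.png

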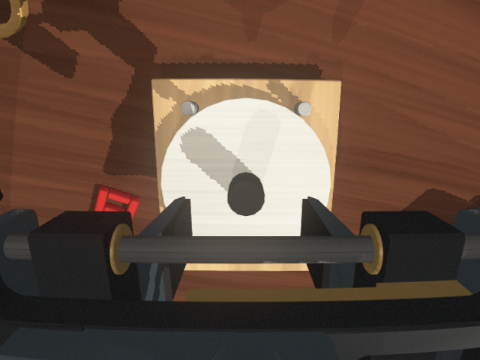

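The wrist view along the cover's axis shows the knob at (246,194), midway between the fingers, and the stand square in view. The tool is aligned, so I'll approach and grip.

```bash
python3 -m pendant '[0,0,0,-0.068,-0.017,-0.114,0.25, 0,0,0,-0.135,-0.034,-0.227,0.25, 0,0,0,-0.203,-0.052,-0.341,0.25, 0,0,0,-0.27,-0.069,-0.454,0.25, 0,0,0,-0.338,-0.086,-0.568,0.25]'|sed -n 2,4p; python3 -m pendant '[0,0,0,0,0,0,0.25, 0,0,0,0,0,0,1, 0,0,0,0,0,0,1, 0,0,0,0,0,0,1, 0,0,0,0,0,0,1]' 40; python3 -m pendant '[0,0,0,0,0,0,1, 0,0,0,0,0,0,1, 0,0,0,0,0,0,1, 0,0,0,0,0,0,1, 0,0,0,0,0,0,1]'
```

```text
ee_pos: [0.6296, -0.2317, 0.2499]
orientation: [2.938, 0.367, -0.828]
force: [0.9, -0.2, 0.8]
time_s: 13.4
ee_pos: [0.6303, -0.2316, 0.2506]
orientation: [2.938, 0.367, -0.827]
force: [0.9, 0.7, -0.2]
finger_gap: 0.43
grip_force: 0.0
time_s: 13.9
ee_pos: [0.6302, -0.2316, 0.2504]
orientation: [2.938, 0.367, -0.828]
force: [1.9, 2.3, 5.3]
finger_gap: 0.322
grip_force: 40.0
```

```bash
python3 -m pendant '[0,0,0,0.03,0.007,0.05,1, 0,0,0,0.08,0.02,0.13,1, 0,0,0,0.13,0.034,0.225,1, 0,0,0,0.19,0.05,0.325,1, 0,0,0,0.253,0.064,0.427,1]'|sed -n 2,6p; python3 -m pendant '[0.006,-0.024,0,0,0,0.2,1, 0.015,-0.06,0,0,0,0.4,1, 0.025,-0.1,0,0,0,0.6,1, 0.035,-0.14,0,0,0,0.8,1, 0.043,-0.1696,0,0,0,1,1]'|sed -n 2,6p;  for i in 1 2 3 4; do python3 -m pendant '[0,0,0.02,-0.013,0.17,0.015,1, 0,0,0.04,-0.027,0.34,0.03,1, 0,0,0.06,-0.04,0.51,0.045,1, 0,0,0.08,-0.055,0.68,0.06,1, 0,0,0.1,-0.068,0.85,0.072,1]'|sed -n 1,3p; done
```

```text
ee_pos: [0.6611, -0.2237, 0.3027]
orientation: [2.938, 0.367, -0.827]
force: [-0.1, 0.2, -3.8]
finger_gap: 0.321
grip_force: 40.0
ee_pos: [0.6604, -0.2237, 0.4238]
orientation: [3.117, 0.39, 0.009]
force: [-0.7, 0.2, -3.9]
finger_gap: 0.319
grip_force: 40.0
time_s: 15.4
ee_pos: [0.6522, -0.121, 0.4311]
orientation: [3.017, 0.877, 0.0]
time_s: 15.9
ee_pos: [0.644, -0.0189, 0.4397]
orientation: [2.842, 1.338, 0.0]
time_s: 16.4
ee_pos: [0.6358, 0.0831, 0.4484]
orientation: [2.598, 1.766, 0.0]
time_s: 16.9
ee_pos: [0.6276, 0.1851, 0.457]
orientation: [2.29, 2.151, 0.0]
```

```bash
python3 -m pendant '[0,0,0,0,0,0,1, 0,0,0,0,0,0,1, 0,0,0,0,0,0,1, 0,0,0,0,0,0,1, 0,0,0,0,0,0,1]'|sed -n 2,4p; python3 look.py d1
python3 - <<'E'
from h import *
from cell import arm
s=arm.get_image("side");cv2.imwrite("pics/side1.png",s[:,:,::-1])
cv2.imwrite("pics/d.png",np.hstack([cv2.resize(im("pics/d1.png"),(400,300)),cv2.resize(s,(400,300))])[:,:,::-1])
E
```

```text
ee_pos: [0.6278, 0.1835, 0.456]
orientation: [-2.294, -2.146, 0.0]
force: [1.1, 0.1, -4.1]
```

View pics/d.png

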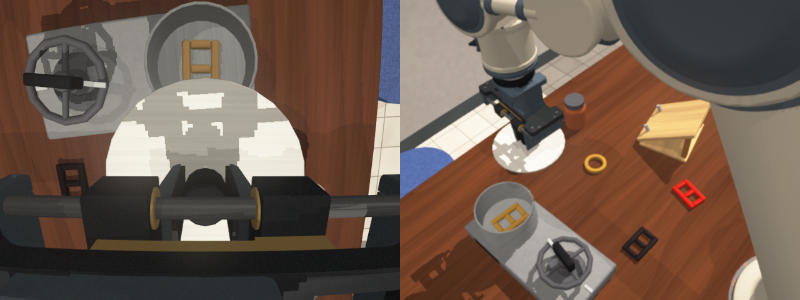

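Wrist view: the cover is held by its knob, with the flange arc centred near x=325 (full scale) and the bowl with the buckle behind it at (322,80). The side view shows the cover apparently level. I'll check the flange's centre and tilt numerically.

Run:
```python
from h import *
from rim import rim,circ
from cell import arm
import json
from scipy.optimize import least_squares
J={k:np.array(v) for k,v in json.load(open("pics/d1.json")).items()};S=arm.camera_info("side")
i=im("pics/d1.png")
g=cv2.GaussianBlur(cv2.cvtColor(i,cv2.COLOR_RGB2GRAY),(3,3),0).astype(np.float32)
def arc(g,c0,rs,a0,a1):
    pts=[]
    for a in np.radians(np.arange(a0,a1,2)):
        x,y=c0[0]+rs*np.cos(a),c0[1]+rs*np.sin(a)
        if x.min()<1 or y.min()<1 or x.max()>638 or y.max()>478: continue
        p=cv2.remap(g,x[None].astype(np.float32),y[None].astype(np.float32),1)[0]
        d=p[:-3]-p[3:];k=d.argmax()
        if d[k]>25: pts.append((x[k]+.75*np.cos(a),y[k]+.75*np.sin(a)))
    return np.array(pts)
p=arc(g,(328,283),np.arange(135,180,.5),180,360)
for z in(.25,.256,.26,.266): 
    q,e=circ(plane(J,p,z)); print("flange wrist",len(p),z,q.round(4),round(e,5))
# side view: white mask ellipse
s=im("pics/side1.png")
fl=max([c for c in blobs(s,(0,0,100),(180,45,255),500)[1] if cv2.boundingRect(c)[1]>150 and 80<cv2.boundingRect(c)[0]<280],key=cv2.contourArea)
h=cv2.convexHull(fl);print("side bbox",cv2.boundingRect(h))
el=cv2.fitEllipse(h.astype(np.float32));print("ellipse",el)
P=h[:,0].astype(float)
for z in(.25,.256,.26): print("flange side",z,*[np.round(v,4) for v in circ(plane(S,P,z))])
# bowl rim: outer arc in the upper half of wrist picture
b=arc(g,(322,92),np.arange(75,110,.5),180,360)
for z in(.12,.125): print("bowl d1",len(b),*[np.round(v,4) for v in circ(plane(J,b,z))] if len(b)>5 else "")
# bowl in side image
```

```text
flange wrist 72 0.25 [0.6263 0.1802 0.082 ] 0.00027
flange wrist 72 0.256 [0.6265 0.1826 0.0793] 0.00027
flange wrist 72 0.26 [0.6266 0.1841 0.0776] 0.00027
flange wrist 72 0.266 [0.6268 0.1865 0.075 ] 0.00027
side bbox (105, 291, 241, 189)
ellipse ((225.4418487548828, 385.938232421875), (154.56724548339844, 255.9902801513672), 120.31625366210938)
flange side 0.25 [0.4549 0.2985 0.1453] 0.0057
flange side 0.256 [0.452  0.3002 0.1439] 0.0057
flange side 0.26 [0.45   0.3014 0.1429] 0.0056
bowl d1 20 [0.628  0.2884 0.0702] 0.0001
bowl d1 20 [0.6281 0.2879 0.0691] 0.0001
```

```bash
python3 -m pendant '[0,0,0,0,0.17,0,1, 0,0,0,0,0.4,0,1, 0,0,0,0.005,0.6,0,1, 0,0,0,0.008,0.8,0,1, 0,0,0,0.008,0.863,0,1]'|sed -n 2,4p; python3 -m pendant '[0,0,0,0,0,-0.15,1, 0,0,0,0,0,-0.35,1, 0,0,0,0,0,-0.55,1, 0,0,0,0,0,-0.75,1, 0,0,0,0,0,-0.84,1]'|sed -n 2,4p; python3 -m pendant '[0,0,0,0,0,0,1, 0,0,0,0,0,-0.03,1, 0,0,0,0,0,-0.07,1, 0,0,0,0,0,-0.11,1, 0,0,0,0,0,-0.15,1]'|sed -n 2,4p; python3 -m pendant '[0,0,0,0,0,-0.01,1, 0,0,0,0,0,-0.02,1, 0,0,0,0,0,-0.03,1, 0,0,0,0,0,-0.04,1, 0,0,0,0,0,-0.04,1]'|sed -n 2,4p
```

```text
ee_pos: [0.6285, 0.2895, 0.4558]
orientation: [-2.292, -2.148, -0.0]
force: [0.4, 0.4, -3.3]
ee_pos: [0.6284, 0.2869, 0.3529]
orientation: [-2.293, -2.146, 0.005]
force: [-0.9, -0.1, -3.5]
ee_pos: [0.6288, 0.2876, 0.3373]
orientation: [2.293, 2.147, 0.001]
force: [0.1, 0.4, -4.2]
ee_pos: [0.6287, 0.2876, 0.3323]
orientation: [-2.293, -2.147, 0.0]
force: [0.5, 0.3, -4.1]
```

Still about 5 mm above the rim with no contact. I'll go down in 1 mm steps until I feel it.

```bash
python3 -m pendant '[0,0,0,0,0,-0.008,1, 0,0,0,0,0,-0.016,1, 0,0,0,0,0,-0.024,1, 0,0,0,0,0,-0.024,1, 0,0,0,0,0,-0.024,1]'|sed -n 2,4p; python3 -m pendant '[0,0,0,0,0,-0.008,1, 0,0,0,0,0,-0.008,1, 0,0,0,0,0,-0.008,1, 0,0,0,0,0,-0.008,1, 0,0,0,0,0,-0.008,1]'|sed -n 2,4p
```

```text
ee_pos: [0.6287, 0.2876, 0.3295]
orientation: [-2.293, -2.147, 0.0]
force: [0.2, -0.1, -3.1]
ee_pos: [0.6287, 0.2876, 0.3285]
orientation: [-2.293, -2.147, -0.0]
force: [0.1, 0.0, -3.9]
```

```bash
python3 -m pendant '[0,0,0,0,0,-0.008,1, 0,0,0,0,0,-0.008,1, 0,0,0,0,0,-0.008,1, 0,0,0,0,0,-0.008,1, 0,0,0,0,0,-0.008,1]'|sed -n 2,4p; python3 -m pendant '[0,0,0,0,0,-0.008,1, 0,0,0,0,0,-0.008,1, 0,0,0,0,0,-0.008,1, 0,0,0,0,0,-0.008,1, 0,0,0,0,0,-0.008,1]'|sed -n 2,4p
```

```text
ee_pos: [0.6287, 0.2876, 0.3276]
orientation: [2.293, 2.147, 0.0]
force: [-1.0, -0.6, -3.5]
ee_pos: [0.6287, 0.2876, 0.3266]
orientation: [-2.293, -2.147, -0.0]
force: [0.7, -0.2, -2.5]
```

```bash
python3 -m pendant '[0,0,0,0,0,-0.008,1, 0,0,0,0,0,-0.008,1, 0,0,0,0,0,-0.008,1, 0,0,0,0,0,-0.008,1, 0,0,0,0,0,-0.008,1]'|sed -n 2,4p; python3 -m pendant '[0,0,0,0,0,-0.008,1, 0,0,0,0,0,-0.008,1, 0,0,0,0,0,-0.008,1, 0,0,0,0,0,-0.008,1, 0,0,0,0,0,-0.008,1]'|sed -n 2,4p
```

```text
ee_pos: [0.6287, 0.2876, 0.3259]
orientation: [2.293, 2.147, 0.0]
force: [-3.6, -0.2, 6.4]
ee_pos: [0.6287, 0.2876, 0.3259]
orientation: [2.293, 2.147, 0.001]
force: [-7.7, -2.9, 15.7]
```

Contact came at TCP z 0.326, within 2 mm of the expected seat height. I'll relax, release and lift clear.

```bash
python3 -m pendant '[0,0,0,0,0,0.008,1, 0,0,0,0,0,0.008,1, 0,0,0,0,0,0.008,0.5, 0,0,0,0,0,0.008,0.4, 0,0,0,0,0,0.008,0.4]' 10; python3 -m pendant '[0,0,0,0,0,0,0.4, 0,0,0,0,0,0,0.4, 0,0,0,0,0,0.15,0.4, 0,0,0,0,0,0.4,0.4, 0,0,0,0,0,0.7,0.4]'; python3 -m pendant '[0,0,0,0,-0.2,0.1,0.4, 0,0,0,0,-0.4,0.2,0.4, 0,0,0,0,-0.6,0.3,0.4, 0,0,0,0,-0.85,0.4,0.4, 0,0,0,0,-0.95,0.4,0.4]'; python3 look.py e1
python3 - <<'E'
from h import *
from cell import arm
s=arm.get_image("side");cv2.imwrite("pics/side2.png",s[:,:,::-1])
cv2.imwrite("pics/e.png",np.hstack([cv2.resize(im("pics/e1.png"),(400,300)),cv2.resize(s[260:480,60:353],(400,300))])[:,:,::-1])
E
```

```text
time_s: 23.0
ee_pos: [0.6288, 0.2876, 0.3254]
orientation: [-2.293, -2.147, 0.0]
force: [0.3, 0.1, 0.4]
finger_gap: 0.558
grip_force: 0.0
time_s: 23.5
ee_pos: [0.6285, 0.2875, 0.4095]
orientation: [-2.293, -2.146, 0.003]
force: [1.4, -0.3, 0.9]
finger_gap: 0.599
grip_force: 0.0
time_s: 24.0
ee_pos: [0.629, 0.1716, 0.4594]
orientation: [2.294, 2.144, 0.003]
force: [-0.1, 1.3, -0.6]
finger_gap: 0.601
grip_force: 0.0
```

View pics/e.png

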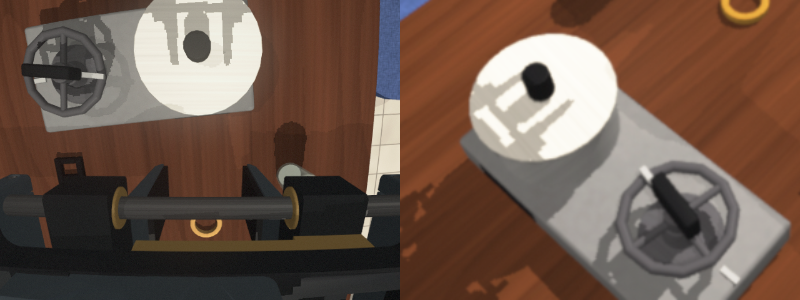

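The wrist view shows the cover on the bowl with the flange centred near (317,75) full scale; the side crop shows it sitting flat. The wheel bar is still at (80,114) full scale. I'll check both numerically.

Run:
```python
from h import *
from rim import rim,circ
from cell import arm
import json
J={k:np.array(v) for k,v in json.load(open("pics/e1.json")).items()};S=arm.camera_info("side")
p=rim(im("pics/e1.png"),(317,72),90,115)
for z in(.125,.13,.135): print("wrist",len(p),z,*[np.round(v,4) for v in circ(plane(J,p,z))])
s=im("pics/side2.png")
# ellipse in side: crop scale 293/400
c0=(60+543*0+(543-400)*.7325,260+97*.7333)
g=cv2.cvtColor(s,cv2.COLOR_RGB2GRAY)
h=cv2.convexHull(max(cv2.findContours(cv2.morphologyEx((g[270:385,95:230]>165).astype(np.uint8),cv2.MORPH_CLOSE,np.ones((9,9))),0,1)[0],key=cv2.contourArea))[:,0]+[95,270]
for z in(.125,.13,.135): print("side",z,*[np.round(v,4) for v in circ(plane(S,h,z))])
i=im("pics/e1.png")
# full scale bar
m,b=blobs(i[85:150,25:145].copy(),(0,0,0),(180,255,70),200)
for c in b:
    r=cv2.minAreaRect(c);P=plane(J,cv2.boxPoints(r)+[25,85],.139);print("bar",r,P.round(4).tolist(),P.mean(0).round(4))
# pointer (bright) tip
m,b=blobs(i[85:150,100:180].copy(),(0,0,190),(180,50,255),15)
for c in b: x=cv2.minAreaRect(c);print("ptr",np.array(x[0])+[100,85],x[1],plane(J,[np.array(x[0])+[100,85]],.1).round(4))
s2=arm.sense();print(s2["joints"].round(3))
```

```text
wrist 90 0.125 [0.6274 0.2895 0.0786] 0.0001
wrist 90 0.13 [0.6275 0.2887 0.0774] 0.0001
wrist 90 0.135 [0.6276 0.288  0.0761] 0.0001
side 0.125 [0.6306 0.2873 0.0784] 0.0004
side 0.13 [0.6274 0.2886 0.0778] 0.0004
side 0.135 [0.6242 0.2898 0.0773] 0.0004
bar ((64.0, 32.0), (64.0, 110.0), 90.0) [[0.4115, 0.3051, 0.139], [0.4998, 0.2952, 0.139], [0.4923, 0.2488, 0.139], [0.4013, 0.2573, 0.139]] [0.4512 0.2766 0.139 ]
ptr [155.  121.5] (7.0, 18.0) [[0.4876 0.2716 0.1   ]]
[ 0.176  0.492  1.199 -0.     1.45   0.244]
```

The cover is seated: flange centre (0.6275, 0.2887), r 77.5 mm at rim height, against bowl (0.628, 0.287). On to the wheel at (0.438, 0.2805), with the bar at -9.5°, so about 169° clockwise to the stop.

```bash
for i in 1 2 3; do python3 -m pendant '[0,0,0.031,-0.106,0.06,0,0.4, 0,0,0.062,-0.212,0.12,0,0.4, 0,0,0.094,-0.318,0.18,0,0.4, 0,0,0.125,-0.425,0.24,0,0.4, 0,0,0.1563,-0.531,0.297,0,0.4]'|sed -n 2,3p; done; python3 -m pendant '[0,0,0,0,0,-0.1,0.4, 0,0,0,0,0,-0.3,0.4, 0,0,0,0,0,-0.5,0.4, 0,0,0,0,0,-0.5,0.4, 0,0,0,0,0,-0.5,0.4]'|sed -n 1,3p; python3 -c "
from cell import arm
import numpy as np
s=arm.sense();r=s['orientation'];print(s['ee_pos'],2*np.degrees(np.arctan2(r[1],r[0]))-90,s['joints'].round(2))"
```

```text
ee_pos: [0.5642, 0.2108, 0.4567]
orientation: [-1.696, -2.643, 0.001]
ee_pos: [0.5004, 0.2463, 0.4569]
orientation: [-1.002, -2.976, 0.0]
ee_pos: [0.4366, 0.2818, 0.4569]
orientation: [-0.249, -3.131, 0.0]
time_s: 26.1
ee_pos: [0.4378, 0.2808, 0.3973]
orientation: [-0.258, -3.13, 0.001]
[0.43775481 0.28079218 0.39728668] -279.4352157172651 [ 0.46  0.36  1.61  0.    1.18 -0.95]
```

```bash
python3 -m pendant '[0,0,0,0,0,-0.15,0.4, 0,0,0,0,0,-0.35,0.4, 0,0,0,0,0,-0.55,0.4, 0,0,0,0,0,-0.7,0.4, 0,0,0,0,0,-0.81,0.4]'|sed -n 2,4p; python3 -m pendant '[0,0,0,0,0,0,0.4, 0,0,0,0,0,0,1, 0,0,0,0,0,0,1, 0,0,0,0,0,0,1, 0,0,0,0,0,0,1]' 30; python3 -m pendant '[0,0,0,0,0,0,1, 0,0,0,0,0,0,1, 0,0,0,0,0,0,1, 0,0,0,0,0,0,1, 0,0,0,0,0,0,1]'
```

```text
ee_pos: [0.438, 0.2808, 0.3003]
orientation: [0.258, 3.13, 0.001]
force: [0.3, -0.1, 0.1]
time_s: 27.1
ee_pos: [0.4377, 0.2806, 0.301]
orientation: [0.257, 3.13, 0.001]
force: [-0.8, -0.9, -0.5]
finger_gap: 0.277
grip_force: 0.0
time_s: 27.6
ee_pos: [0.4376, 0.2805, 0.3007]
orientation: [0.257, 3.131, 0.0]
force: [-0.5, -1.3, 6.5]
finger_gap: 0.173
grip_force: 30.0
```

```bash
for i in 1 2 3 4 5; do python3 -m pendant '[0,0,-0.0333,0,0,0,1, 0,0,-0.0667,0,0,0,1, 0,0,-0.1,0,0,0,1, 0,0,-0.1333,0,0,0,1, 0,0,-0.1667,0,0,0,1]'|sed -n 2,5p; done; python3 -c "
from cell import arm
import numpy as np
s=arm.sense();r=s['orientation'];print(s['ee_pos'],2*np.degrees(np.arctan2(r[1],r[0]))-90,s['joints'].round(2),s['ft_torque'])"
```

```text
ee_pos: [0.4378, 0.281, 0.3007]
orientation: [1.065, 2.955, 0.002]
force: [0.6, 6.2, 0.4]
finger_gap: 0.172
ee_pos: [0.4383, 0.2813, 0.3008]
orientation: [1.793, 2.579, 0.005]
force: [5.2, 9.5, -4.0]
finger_gap: 0.171
ee_pos: [0.4389, 0.2814, 0.3008]
orientation: [2.4, 2.027, 0.007]
force: [11.3, 7.6, -7.7]
finger_gap: 0.173
ee_pos: [0.4394, 0.2811, 0.3008]
orientation: [2.843, 1.337, 0.008]
force: [15.7, 1.6, -10.6]
finger_gap: 0.173
ee_pos: [0.4398, 0.2806, 0.3008]
orientation: [3.092, 0.555, 0.009]
force: [19.1, -6.1, -10.4]
finger_gap: 0.175
[0.43977277 0.28062858 0.3007954 ] -69.63378645561002 [ 0.45  0.48  1.72 -0.    0.93  1.67] [-1.11940827 -3.04034733  0.15535068]
```

```bash
python3 -m pendant '[0,0,-0.02,0.01,0,0,1, 0,0,-0.04,0.02,-0.003,0,1, 0,0,-0.06,0.02,-0.003,0,1, 0,0,-0.08,0.02,-0.003,0,1, 0,0,-0.09,0.02,-0.003,0,1]'|sed -n 1,4p; python3 -m pendant '[0,0,-0.006,0,0,0,1, 0,0,-0.011,0,0,0,1, 0,0,-0.011,0,0,0,1, 0,0,-0.011,0,0,0,1, 0,0,-0.011,0,0,0,1]'|sed -n 2,4p; python3 -c "
from cell import arm
import numpy as np
s=arm.sense();r=s['orientation'];print(s['ee_pos'],2*np.degrees(np.arctan2(r[1],r[0]))-90,s['joints'].round(2),s['ft_torque'])"
```

```text
time_s: 30.6
ee_pos: [0.4406, 0.2802, 0.3008]
orientation: [-3.139, -0.117, -0.003]
force: [4.6, -2.0, 1.3]
ee_pos: [0.4406, 0.2802, 0.3007]
orientation: [-3.141, -0.067, -0.003]
force: [5.2, -2.1, 1.5]
[0.44059681 0.28019371 0.30072451] -447.56901713837965 [ 0.45  0.48  1.72 -0.    0.94  1.98] [-0.49014908 -1.03480693 -0.16393858]
```

```bash
cat > st.py <<'E'
from cell import arm
import numpy as np
s=arm.sense();r=s['orientation'];print(s['ee_pos'].round(4),round((2*np.degrees(np.arctan2(r[1],r[0]))-90)%360-360,2),s['ft_torque'].round(2),s['force'].round(1))
E
for i in 1 2 3; do python3 -m pendant '[0,0,-0.004,0,0,0,1, 0,0,-0.008,0,0,0,1, 0,0,-0.011,0,0,0,1, 0,0,-0.011,0,0,0,1, 0,0,-0.011,0,0,0,1]' >/dev/null; python3 st.py; done
```

```text
[0.4405 0.2802 0.3007] -89.49 [-0.41 -0.86  1.14] [ 5.1 -2.9  2.9]
[0.4404 0.2802 0.3008] -91.49 [-0.47 -0.76  1.28] [ 5.2 -3.1  4.7]
[0.4402 0.2802 0.3008] -93.48 [-0.45 -0.5   1.33] [ 2.8 -2.3  6.4]
```

The torque jumped from 0.16 to over 1.1 N m at about -89°, right where the stop was predicted. I'll release, lift and verify.

```bash
python3 -m pendant '[0,0,0,0,0,0,0.5, 0,0,0,0,0,0,0.5, 0,0,0,0,0,0,0.5, 0,0,0,0,0,0,0.5, 0,0,0,0,0,0,0.5]'; python3 -m pendant '[0,0,0,0,0,0.15,0.5, 0,0,0,0,0,0.35,0.5, 0,0,0,0,0,0.6,0.5, 0,0,0,0,0,0.8,0.5, 0,0,0,0,0,1,0.5]'|head -2; for i in 1 2; do python3 -m pendant '[0,0,0,0,-0.2,0.05,0.5, 0,0,0,0,-0.4,0.1,0.5, 0,0,0,0,-0.6,0.15,0.5, 0,0,0,0,-0.8,0.2,0.5, 0,0,0,0,-1,0.2,0.5]'|sed -n 1,3p; done
python3 - <<'E'
from h import *
from cell import arm
t=arm.get_image("top");s=arm.get_image("side")
cv2.imwrite("pics/top3.png",t[:,:,::-1]);cv2.imwrite("pics/side3.png",s[:,:,::-1])
cv2.imwrite("pics/f.png",np.hstack([cv2.resize(t[170:360,120:260],(368,500),interpolation=2),cv2.resize(s[260:480,80:360],(430,338))if 0 else cv2.copyMakeBorder(cv2.resize(s[260:480,80:360],(430,338)),0,162,0,0,0)])[:,:,::-1])
E
```

```text
time_s: 33.1
ee_pos: [0.4399, 0.2802, 0.3003]
orientation: [3.14, -0.097, -0.0]
force: [-0.3, -0.5, 0.3]
finger_gap: 0.5
grip_force: 0.0
time_s: 33.6
ee_pos: [0.4398, 0.2801, 0.4216]
time_s: 34.1
ee_pos: [0.4399, 0.1593, 0.4451]
orientation: [-3.14, 0.096, -0.002]
time_s: 34.6
ee_pos: [0.4399, 0.0392, 0.4691]
orientation: [-3.14, 0.097, -0.002]
```

View pics/f.png

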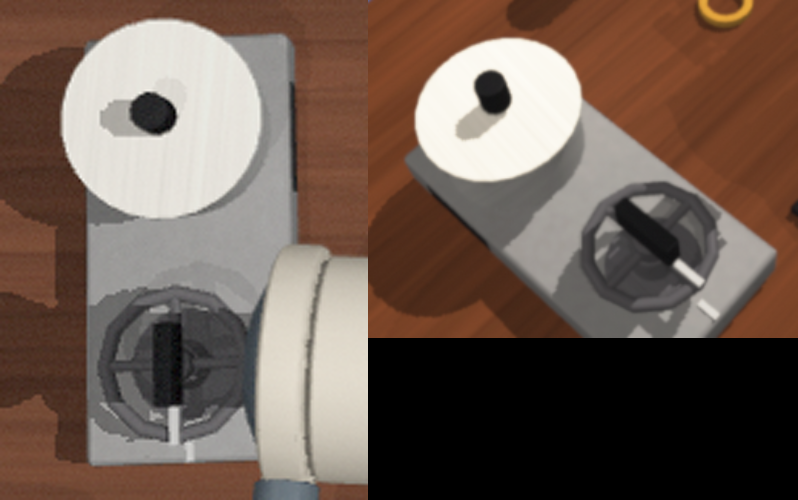

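The pointer lies over the index mark in both views (side: pointer at (688,272), mark at (708,310) in the crop), and the cover is flat on the bowl. One last numeric check.

Run:
```python
from h import *
from rim import rim,circ
from cell import arm
T,S=arm.camera_info("top"),arm.camera_info("side")
p=rim(im("pics/top3.png"),(181.5,214.5),32,46)
print("cover top",*[np.round(v,4) for v in circ(plane(T,p,.13))])
q=plane(T,[(120+176*.3804,170+408*.38),(120+174*.3804,170+443*.38)],.10);print("ptr ends",q,"index",plane(T,[(120+190*.3804,170+452*.38)],.05))
d=q[1]-q[0];print(np.degrees(np.arctan2(d[1],d[0])))
qs=plane(S,[(80+(688-368)*.651,260+272*.651)],.1);print("side ptr",qs)
for c in (q[1],qs[0]): print("angle from wheel centre",np.degrees(np.arctan2(c[1]-.2805,c[0]-.438)))
```

```text
cover top [0.6274 0.2882 0.0776] 0.0002
ptr ends [[0.40284443 0.27751883 0.1       ]
 [0.37590559 0.27843576 0.1       ]] index [[0.36583904 0.27685158 0.05      ]]
178.05055321676065
side ptr [[0.39406453 0.277923   0.1       ]]
angle from wheel centre -178.09598594239182
angle from wheel centre -176.64321362352794
```

```bash
python3 -c "
from cell import arm
print(arm.job_done())"
```

```text
the job is handed in; nothing more can be done
None
```

I handed the job in at about 35 s on the robot's clock: the brass buckle is in the bowl, the cover is seated level about 1 mm off the bowl's axis, and the timer is wound to its stop with its pointer on the index mark; the arm never went near the ring, glass or jar.

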